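Put three mixed-up rollers back in their own rests and chock the open one

ROBOT

A 6-joint arm with a two-finger parallel gripper is mounted at the origin on a cart in front of the work surface, level with it; the furniture and walls round the work are solid. World frame = base frame: x ahead of the robot, y to its left, z up, the work surface at z = 0. Lengths are in mm, angles in degrees, forces in N, time in s.
With the tool pointing down it reaches from about 300 to 850 mm from the base axis. Payload 4.2 kg.
Tool frame: the origin (TCP) lies at the very end of the fingers, on their centre line; the grasp point (between the pads) lies 19 mm behind it (env.tcp_to_grasp is the distance from the TCP to the grasp point, in mm); z points along the fingers, y is the line along which they close (so a half turn about z gives the same grasp; the last joint's range is limited). The gripper opens to 91 mm and grips with 3 to 60 N. Pads are 32 mm wide; open, the fingers measure 118 mm over their backs; the gripper's body (76 mm by 178 mm) begins 60 mm behind the grasp point.
Start: joints at [-1.146, 18.312, 89.639, -0, 72.044, -1.146], TCP at [575.016, 0, 213.976] pointing down, gripper open.
Joint ranges: [-177.97, 177.97], [-48.28, 115.42], [12.27, 149.76], [-77.06, 257.06], [2.81, 150.46], [-146.56, 146.56]. Speed limits (degrees/s): [147.25, 147.25, 180, 180, 180, 180].

INTERFACE

Orientations are given as [roll, pitch, yaw] about the fixed x, y, z axes, in that order (R = Rz(yaw) Ry(pitch) Rx(roll)).
In Python, from workcell import env gives the robot as it stands.
- The arm moves only by the tool move_arm, never from a script. Its argument "plan" is a list of rows, each a list of 3 entries, a list of its own where there are three numbers: the shift along the world's x, y, z in cm, then the turn about the world's z in degrees, then the closure, from 0 (fully open) to 1 (shut). In form: [[[x, y, z], turn, claw], ...]. A call has 1 to 5 rows; each row shifts and turns the commanded pose from where the row before left it; what a row does not reach is not made up. A row lasts 1/10 s, in which the tool goes at most 50 mm and 8.59 degrees, less where a joint would pass 70% of its speed; a pose out of reach is approached as far as the arm can. A call is refused whole if a number of a shift passes 5 or a number of a turn 8.59, either way. A call with a gripper value outside its range is refused whole. The fingers move at their own pace and stop on an object; "squeeze" is the grip in N (left out, the last holds). Time passes only in rows, so rows that do not move let the fingers close. It gives the time, the measured TCP pose, the force, the opening and the grip force at its end, in the units of the state.
- env.state(): the state, without advancing time (a new reading comes with each control period).
- env.grab_frame(name): name is "scene" or "side" or "wrist"; returns a dict with "frame" (400x640x3 uint8, red, green, blue), "z_map" (400x640 float32, mm along the optical axis (not along the pixel's ray), 0 where there is no reading), "fovy" (degrees; the focal length in pixels is half the picture's height over the tangent of half this angle, whatever the lens; pixels are square), "cx", "cy" (the principal point, pixels), "position" and "orientation" of the camera in the world. Camera axes: x right, y down, z forward; pixel columns grow to the right and rows downward; lengths in mm; the calibration is good to about 2 mm. A picture is of the moment at which its call begins.
- env.job_done(): hands the job in; it is judged then, once.
Trained networks look in a picture, given as the dict that the camera call returned (one of the last four; its "shot" number tells which), for a name from the list of things; names that differ only in an ending like _2 or _b are one class to them, and where a whole thing is asked for, a point or a joint stands for the part that bears it (a point fixed in the world has none). Each returns a list of dicts, best first, with "score" (0 to 1); they miss things now and then, are a little off and sometimes report something else, mostly with a low value. They report only what shows in the picture. A call takes as long as a camera call.
- env.search_frame(picture, label): "point" ([column, row] in pixels, amid what is visible of it).
- env.landmark_of(picture, label): "point" ([column, row] in pixels: a listed point, or the origin of a listed thing).
The state is a dict: "time_s": time; "qpos": joint angles; "qvel": joint speeds; "effort": joint torques, N m; "ee_pos": TCP position; "ee_rot": TCP orientation; "force": force on the tool from outside, world axes, zero at the start; "torque": the same for the moment, N m; "gripper_width": finger opening in mm; "gripper_force": force on a finger pad.
Only numpy, scipy, OpenCV 4.12 (cv2) and the standard library are available. Lean on these libraries where they do the work, as an engineer would, in place of code of your own. Each camera call takes 0.05 s, during which the arm holds its last target. There are 200 camera calls.

TASK

The three wooden rollers lie in one another's rests: move them round (the empty spare rest is there to park one on the way) so that the long thin roller lies in the rest with the longest base plate, the middle one in the middle-length V rest, and the short thick one in the rest that is open at one side, each lying along its rest and centred on it with its ends about flush with the plate. Stand the wooden wedge chock upright on the open rest's plate, in the middle of the open side, and slide it in with its sloping face towards the thick roller until it touches or all but touches, so that the roller cannot roll off. Do not disturb the paste pot and the brass weight, and let go of everything.

Things in the scene. Friction and masses are not known exactly. Their poses are not given: they have to be found in the camera images.
- thick_roller: loose wooden roller, shortest and thickest: barrel 84 mm long, 40 mm diameter, 110 g, 8 mm steel pin 6 mm out of each end. Origin: middle of its axis; x along the axis (either way round), y and z turn as it rolls. Starts in middle_rest, axis 42 mm above the bench; belongs in open_rest.
- middle_roller: loose wooden roller, middle length and thickness: barrel 108 mm long, 32 mm diameter, 90 g, 8 mm steel pin 6 mm out of each end. Origin: middle of its axis; x along the axis (either way round), y and z turn as it rolls. Starts in long_rest, axis 37 mm above the bench; belongs in middle_rest.
- thin_roller: loose wooden roller, longest and thinnest: barrel 132 mm long, 24 mm diameter, 70 g, 8 mm steel pin 6 mm out of each end. Origin: middle of its axis; x along the axis (either way round), y and z turn as it rolls. Starts in open_rest, axis 33 mm above the bench; belongs in long_rest.
- open_rest: fixed rest open to -y, plate 84 x 104 x 10 mm; at x = +-30 mm steel bars 8 mm thick, y -14 to 32, top z 20, each with 3 mm ridges (inner edges y = +-7) and a 50 mm high stop from y = 24. Grip between the bars. The thick roller lies at y 0, axis z 42; the chock stands on the bare plate at -y. Origin: centre of plate underside; x along the roller, y towards the stops. Yaw within 0.4 rad.
- middle_rest: fixed rest, wooden plate 108 x 70 x 10 mm (x, y, z); two steel V supports 8 mm thick at x = +-30 mm (apex 14, horns 33 mm above bench, 41 mm wide), nothing but the plate between them, so grip there. Origin: centre of plate underside; x along the roller. Yaw within 0.4 rad. For the middle roller, axis z 37 mm.
- long_rest: fixed rest, wooden plate 132 x 70 x 10 mm (x, y, z), the longest; two steel V supports 8 mm thick at x = +-30 mm (apex 14, horns 33 mm above bench, 41 mm wide), nothing but the plate between them, so grip there. Origin: centre of plate underside; x along the roller. Yaw within 0.4 rad. For the thin roller, axis z 31 mm.
- spare_rest: fixed rest, wooden plate 84 x 70 x 10 mm (x, y, z); two steel V supports 8 mm thick at x = +-30 mm (apex 14, horns 33 mm above bench, 41 mm wide), nothing but the plate between them, so grip there. Origin: centre of plate underside; x along the roller. Yaw within 0.4 rad. Empty, for parking; axis z 42 thick, 37 middle, 31 thin.
- chock: loose wooden wedge, 60 g, on its base: 40 mm (x), 42 deep (y), 36 tall. Origin: middle of the bottom toe edge; base y 0 to -42, slope from toe to flat top (y -24 to -42). Grip its upright ends (x +-20) along x at y = -31. On open_rest: axes parallel to the rest's; lower it with the toe at rest y -28 (clear of the roller), slide it in to toe y -6; it touches the thick roller at -3.
- paste_pot: stoneware pot, 62 mm across, 49 mm tall, loose bystander standing on the bench; origin at the centre of its underside
- brass_weight: small brass weight with a knob, 26 mm across, 43 mm tall, loose bystander standing on the bench; origin at the centre of its underside

How it is judged:
By the outcome, as a careful person would: the job done as asked, in the order asked, and still so for the second after the job is handed in, with the robot touching nothing.
It also fails if it takes over 128 s, if anything falls off the work surface, if the arm or the gripper's body presses on something with over 40 N, if the wrist force passes 120 N, or if a joint passes its speed limit or range.

## Working session

There is one attempt and no reset: what is moved stays moved. The work goes in short steps, Python scripts to look and compute and a tool call to move; the robot and the scene stay as the last step left them, time stands still between calls to the robot, and variables do not carry over. Pictures are saved under pics/ and viewed, at most 14 in all, crops included, and the job is handed in when it is done.

Besides the shell and the picture viewer there is one more tool, called after "Emit:" by a JSON object that holds its "fn" and its "kwargs". move_arm: Moves the arm, as the interface text tells. Its arguments: {"type":"object","properties":{"plan":{"type":"array","items":{"type":"array"}},"squeeze":{"type":"number"}},"required":["plan"]}

```bash
mkdir -p pics; ls
cat > h.py <<'E'
import numpy as np, cv2, sys
from scipy.spatial.transform import Rotation as R
from workcell import env
def rot(p):
    o=np.array(p['orientation'],float)
    if o.shape==(3,3): return o
    return R.from_euler('xyz',o,degrees=True).as_matrix()
def cam(p):
    h,w=p['frame'].shape[:2]; f=h/2/np.tan(np.radians(p['fovy'])/2)
    return f,p['cx'],p['cy'],rot(p),np.array(p['position'],float)
def ray(p,uv):
    f,cx,cy,M,o=cam(p); return o,M@np.array([(uv[0]-cx)/f,(uv[1]-cy)/f,1])
def atz(p,uv,z):
    o,d=ray(p,uv); return o+d*(z-o[2])/d[2]
def cloud(p):
    f,cx,cy,M,o=cam(p); z=p['z_map'].astype(float); v,u=np.indices(z.shape)
    return np.stack([(u-cx)/f*z,(v-cy)/f*z,z],-1)@M.T+o
def save(p,n): cv2.imwrite('pics/'+n,cv2.cvtColor(p['frame'],cv2.COLOR_RGB2BGR))
E
python3 - <<'E'
from h import *
names="thick_roller middle_roller thin_roller open_rest middle_rest long_rest spare_rest chock paste_pot brass_weight".split()
print(env.state())
for c in ['scene','side','wrist']:
    p=env.grab_frame(c); save(p,c+'0.png'); print(c,p['fovy'],p['cx'],p['cy'],p['position'],p['orientation'])
    C=cloud(p)
    for n in names:
        for k in ('search_frame','landmark_of'):
            for r in getattr(env,k)(p,n)[:2]:
                u,v=map(int,map(round,r['point'])); q=C[min(max(v,0),399),min(max(u,0),639)]
                print(n,k[:3],round(r['score'],2),u,v,q.round(0))
E
```

```text
pics
{'time_s': 0.0, 'qpos': array([-1.14672461e+00,  1.83522728e+01,  8.97072241e+01, -2.19090541e-03,
        7.20440134e+01, -1.14747213e+00]), 'qvel': array([-0.03046524,  0.08007642, -0.09609434,  0.05034625,  0.06917467,
       -0.06540819]), 'effort': array([-5.01459035e-04, -4.12465632e+01, -2.31973493e+01,  7.28826877e-02,
        4.58198413e-02, -1.41870069e-04]), 'ee_pos': array([ 5.74486167e+02, -9.27947695e-03,  2.13108413e+02]), 'ee_rot': array([-1.79896469e+02,  9.67436526e-06,  9.00014248e+01]), 'force': array([ 0.71042532, -0.38657049, -0.10599353]), 'torque': array([0.05142339, 0.04249818, 0.01050697]), 'gripper_force': 0.0, 'gripper_width': 91.05535704823609}
scene 47.11432842586428 318.97930011459096 201.57793095612305 [  52.64968846 -565.73741167  930.30206656] [-139.60586885    0.61654763  -43.5446638 ]
thick_roller sea 0.85 236 158 [507. 257.  49.]
thick_roller lan 0.62 236 157 [507. 256.  54.]
middle_roller sea 0.67 413 268 [ 580. -303.   47.]
middle_roller lan 0.64 413 266 [ 582. -301.   51.]
thin_roller sea 0.96 324 240 [ 493. -106.   41.]
thin_roller lan 0.
[... 1847 characters left out ...]
5.]
wrist 71.85530070574086 322.37233905696354 198.75529403820417 [575.35617015  85.57691376 384.45373533] [ 1.62679746e+02 -6.16566273e-03  2.10086144e-02]
thin_roller sea 0.73 285 252 [524. -99.  40.]
thin_roller lan 0.66 270 250 [503. -95.  42.]
open_rest sea 0.9 280 232 [513. -83.   9.]
open_rest lan 0.85 274 241 [575.  86. 384.]
long_rest sea 0.93 308 332 [ 551. -266.    9.]
long_rest sea 0.34 279 230 [512. -79.  10.]
long_rest lan 0.81 334 340 [579.  25. 323.]
spare_rest sea 0.62 357 112 [620.  86.  11.]
spare_rest lan 0.95 356 118 [619.  79.  11.]
paste_pot sea 0.73 214 81 [449. 121.  36.]
brass_weight sea 0.72 386 247 [ 667. -100.   25.]
brass_weight lan 0.65 388 245 [670. -96.  25.]
```

```bash
cat >> h.py <<'E'
def ortho(ps,x0=350,x1=750,y0=-420,y1=340,s=1.0):
    W=int((y1-y0)*s);H=int((x1-x0)*s); im=np.zeros((H,W,3),np.uint8); hz=np.full((H,W),-99.)
    for p in ps:
        C=cloud(p).reshape(-1,3); F=p['frame'].reshape(-1,3); ok=(p['z_map'].ravel()>0)&(C[:,2]<90)
        C,F=C[ok],F[ok]; r=((x1-C[:,0])*s).astype(int); c=((y1-C[:,1])*s).astype(int)
        k=(r>=0)&(r<H)&(c>=0)&(c<W)
        for a,b,z,f in zip(r[k],c[k],C[k,2],F[k]):
            if z>hz[a,b]+2: hz[a,b]=z; im[a,b]=f[::-1]
    return im,hz
E
python3 - <<'E'
from h import *
a=env.grab_frame('scene');b=env.grab_frame('side')
im,hz=ortho([a,b]); im=cv2.medianBlur(im,3)
hc=cv2.applyColorMap(np.clip(cv2.medianBlur(hz.astype(np.float32),3)*4,0,255).astype(np.uint8),cv2.COLORMAP_JET)
cv2.imwrite('pics/o1.png',np.vstack([im[:300],hc[:300]]) if 0 else im); cv2.imwrite('pics/o1h.png',hc)
E
```

```text
(no output)
```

View pics/scene0.png

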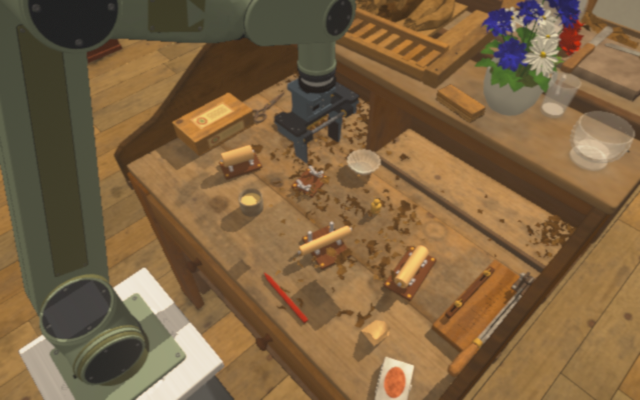

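View pics/o1h.png

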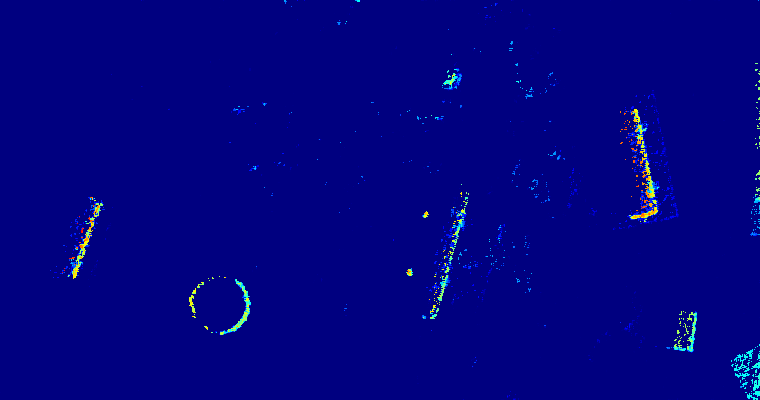

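Emit:
{"fn": "move_arm", "kwargs": {"plan": [[[-0.8, -1.2, 0], 8.4, 0], [[-0.8, -1.2, 0], 8.4, 0], [[-0.8, -1.2, 0], 8.4, 0], [[-0.8, -1.2, 0], 8.4, 0], [[-0.8, -1.2, 0], 8.4, 0]]}}

```text
time_s: 3.75
ee_pos: [534.7, -60.4, 214.0]
ee_rot: [180.0, 0.0, 132.4]
force: [-0.0, 0.1, 0.4]
gripper_width: 91.2
gripper_force: 0.0
```

Emit:
{"fn": "move_arm", "kwargs": {"plan": [[[-0.8, -1.2, 0], 8.4, 0], [[-0.8, -1.2, 0], 8.4, 0], [[-0.8, -1.2, 0], 8.4, 0], [[-0.8, -1.2, 0], 8.4, 0], [[0, 0, 0], 0, 0]]}}

```text
time_s: 4.25
ee_pos: [502.3, -108.9, 214.1]
ee_rot: [-180.0, -0.0, 165.5]
force: [0.0, 1.2, 0.2]
gripper_width: 91.5
gripper_force: 0.0
```

```bash
cat > m.py <<'E'
from h import *
names="thick_roller middle_roller thin_roller open_rest middle_rest long_rest spare_rest chock paste_pot brass_weight".split()
def look(cn,fn,nm=names):
    p=env.grab_frame(cn); save(p,fn); np.savez('pics/'+fn[:-4],**p); C=cloud(p)
    for n in nm:
        o=[]
        for k in ('search_frame','landmark_of'):
            for r in getattr(env,k)(p,n)[:1]:
                u,v=[int(round(a)) for a in r['point']]; o.append((k[:3],round(r['score'],2),u,v,C[min(max(v,0),399),min(max(u,0),639)].round(0).tolist()))
        print(n,*o)
    return p,C
def fitrect(C,x,y,zlo,zhi,rad,nm=''):
    P=C.reshape(-1,3); k=(P[:,2]>zlo)&(P[:,2]<zhi)&(np.hypot(P[:,0]-x,P[:,1]-y)<rad); P=P[k]
    if len(P)<20: print(nm,'few',len(P)); return
    q=P[:,:2]; 
    # rectangle: rotate, robust percentile extents, min area
    best=min(((lambda e:((e[1]-e[0]).prod(),a,e))(np.percentile(q@np.array([[np.cos(a),-np.sin(a)],[np.sin(a),np.cos(a)]]),[1,99],axis=0)) for a in np.radians(np.arange(-45,45,.5))),key=lambda t:t[0])
    _,a,e=best; c=e.mean(0); M=np.array([[np.cos(a),-np.sin(a)],[np.sin(a),np.cos(a)]])
    print(nm,'n',len(P),'ctr',(M@c).round(1),'yaw',np.degrees(a).round(1),'size',(e[1]-e[0]).round(1),'z med/max',np.median(P[:,2]).round(1),np.percentile(P[:,2],98).round(1))
E
python3 - <<'E'
from m import *
s=env.state(); print(s['ee_pos'],s['ee_rot'],s['time_s'])
p,C=look('wrist','w1.png')
z=C[150:250:10,300:340:10,2]; print(z.round(1))
for n,x,y in [('thin',498,-108),('mid',585,-303),('thick',510,255)]: fitrect(C,x,y,24,70,75,n)
for n,x,y,r in [('open',495,-110,75),('long',580,-303,85),('midr',510,255,75),('spare',615,78,65)]: fitrect(C,x,y,6,14,r,n)
fitrect(C,415,-345,4,50,50,'chock');fitrect(C,415,-345,30,50,50,'chocktop')
E
```

```text
[ 502.26266338 -108.94486796  214.10911604] [-1.79985733e+02 -8.80171901e-03  1.65478150e+02] 4.25
thick_roller ('sea', 0.6, 625, 122, [519.0, 252.0, 50.0]) ('lan', 0.9, 632, 116, [513.0, 256.0, 54.0])
middle_roller ('sea', 0.57, 200, 249, [549.0, -290.0, 51.0]) ('lan', 0.59, 214, 269, [473.0, -151.0, 276.0])
thin_roller ('sea', 0.91, 329, 169, [488.0, -96.0, 44.0]) ('lan', 0.84, 328, 174, [494.0, -99.0, 43.0])
open_rest ('sea', 0.86, 340, 170, [499.0, -82.0, 10.0]) ('lan', 0.74, 324, 172, [490.0, -103.0, 43.0])
middle_rest ('sea', 0.75, 593, 117, [514.0, 254.0, 8.0]) ('lan', 0.79, 598, 119, [518.0, 260.0, 8.0])
long_rest ('sea', 0.66, 213, 231, [542.0, -286.0, 9.0]) ('lan', 0.63, 483, 92, [446.0, 103.0, 34.0])
spare_rest ('sea', 0.67, 472, 221, [622.0, 87.0, 9.0]) ('lan', 0.85, 467, 218, [615.0, 80.0, 9.0])
chock ('sea', 0.64, 144, 162, [422.0, -329.0, 25.0]) ('lan', 0.6, 168, 156, [422.0, -310.0, 0.0])
paste_pot ('sea', 0.95, 497, 90, [447.0, 118.0, 37.0]) ('lan', 0.64, 483, 92, [446.0, 103.0, 34.0])
brass_weight ('lan', 0.57, 354, 279, [472.0, -90.0, 308.0])
[[ 9.6 10.2 40.  43.1]
[... 216 characters left out ...]
2071 ctr [498.6 -92.4] yaw -15.5 size [132.6  42.1] z med/max 42.3 49.3
mid n 619 ctr [ 546.5 -298.2] yaw 19.0 size [34.8 29.5] z med/max 48.0 53.0
thick n 2344 ctr [514.7 253.2] yaw -9.5 size [86.5 19.4] z med/max 48.4 60.9
open n 2672 ctr [ 500.3 -102.4] yaw -15.5 size [ 82.7 102. ] z med/max 9.6 12.1
long n 797 ctr [ 552.3 -273.4] yaw -30.5 size [ 55.8 121.9] z med/max 9.8 13.4
midr n 2866 ctr [517.6 262.2] yaw -16.0 size [106.6  60.7] z med/max 9.2 13.0
spare n 2329 ctr [612.1  83.2] yaw -33.0 size [ 92.8 100.6] z med/max 9.6 13.6
chock n 1535 ctr [ 421.4 -325.9] yaw -3.0 size [41.4 56.7] z med/max 26.1 37.0
chocktop n 638 ctr [ 420.7 -342.8] yaw -6.5 size [39.4 22.8] z med/max 35.5 37.3
```

View pics/w1.png

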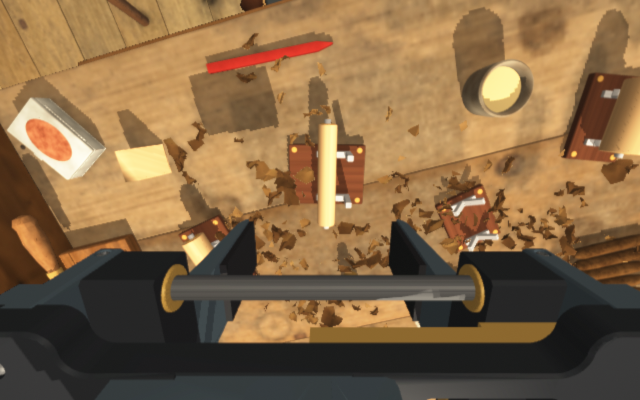

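```bash
cat > f.py <<'E'
from m import *
from scipy.optimize import differential_evolution as DE, least_squares as LS
S={'open':(84,104,0,0),'middle':(108,70,0,0),'long':(132,70,0,0),'spare':(84,70,0,0)}
def sel(C,x,y,r):
    P=C.reshape(-1,3); return P[np.isfinite(P[:,2])&(np.hypot(P[:,0]-x,P[:,1]-y)<r)&(P[:,2]>-12)&(P[:,2]<75)]
def rest(C,n,x,y,y0=0.):
    P=sel(C,x,y,110); k=P[:,2]<16; P=P[k]; w=np.where(P[:,2]>5.5,1.,np.where(P[:,2]<4.5,-1.,0))
    L,W=S[n][:2]
    def cost(t):
        c,s=np.cos(t[2]),np.sin(t[2]); d=P[:,:2]-t[:2]; u=d[:,0]*c+d[:,1]*s; v=-d[:,0]*s+d[:,1]*c
        soft=lambda a,h: 1/(1+np.exp((np.abs(a)-h)/0.8))
        return -(w*soft(u,L/2)*soft(v,W/2)).sum()
    r=DE(cost,[(x-25,x+25),(y-25,y+25),(-.42,.42)],seed=1,tol=1e-6,maxiter=120)
    print('rest',n,r.x[:2].round(1),'yaw',np.degrees(r.x[2]).round(1),'n',(w>0).sum(),'score',round(-r.fun)); return r.x
def roller(C,n,x,y,rad,L,yaw=0.,zmin=26):
    P=sel(C,x,y,L/2+12); P=P[P[:,2]>zmin]
    t=np.array([x,y,yaw,rad+18.])
    for it in range(3):
        def f(t,P=P):
            c,s=np.cos(t[2]),np.sin(t[2]); v=-(P[:,0]-t[0])*s+(P[:,1]-t[1])*c
            return np.r_[np.hypot(v,P[:,2]-t[3])-rad,0.01*((P[:,0].mean()-t[0])*c+(P[:,1].mean()-t[1])*s)]
        t=LS(f,t,loss='soft_l1',f_scale=1.5).x
        P=P[np.abs(f(t)[:-1])<4]
    c,s=np.cos(t[2]),np.sin(t[2]); u=(P[:,0]-t[0])*c+(P[:,1]-t[1])*s
    lo,hi=np.percentile(u,[.7,99.3]); m=(lo+hi)/2
    print('roller',n,'ctr',np.round([t[0]+m*c,t[1]+m*s,t[3]],1),'yaw',np.degrees(t[2]).round(1),'len',round(hi-lo,1),'n',len(P)); 
RL={'thin':(12,132),'middle':(16,108),'thick':(20,84)}
E
cat > a.py <<'E'
from f import *
p=np.load('pics/w1.npz'); CW=cloud(p)
cs={'scene':cloud(env.grab_frame('scene')),'side':cloud(env.grab_frame('side')),'w1':CW}
for c,C in cs.items():
    print(c)
    for n,x,y in [('open',500,-103),('middle',515,258),('long',580,-305),('spare',613,78)]: rest(C,n,x,y)
    for n,x,y,yaw in [('thin',498,-104,-.27),('middle',582,-303,.2),('thick',512,255,-.3)]: roller(C,n,x,y,*RL[n],yaw)
    fitrect(C,420,-335,30,50,50,'chocktop')
E
python3 a.py
```

```text
scene
rest open [ 501.5 -101.5] yaw -14.7 n 867 score 588
rest middle [521.4 271. ] yaw -19.6 n 509 score 353
rest long [ 592.1 -291.3] yaw 11.2 n 1099 score 750
rest spare [615.3  83.7] yaw 15.9 n 618 score 345
roller thin ctr [ 496.7 -101.3   31.7] yaw -15.4 len 130.2 n 516
roller middle ctr [ 587.  -292.7   35.6] yaw 11.2 len 107.8 n 611
roller thick ctr [516.6 270.3  41.8] yaw -19.7 len 82.8 n 431
chocktop n 204 ctr [ 420.1 -343.9] yaw -7.5 size [40.  21.7] z med/max 34.9 37.8
side
rest open [ 499.9 -101.6] yaw -15.5 n 807 score 516
rest middle [517.4 267.9] yaw -18.5 n 424 score 335
rest long [ 590.7 -290.9] yaw 10.7 n 1398 score 920
rest spare [614.   85.3] yaw 16.8 n 676 score 360
roller thin ctr [ 496.5 -100.7   32.5] yaw -15.1 len 131.2 n 642
roller middle ctr [ 585.9 -291.8   36.4] yaw 11.2 len 106.8 n 902
roller thick ctr [516.1 270.7  42.1] yaw -18.6 len 82.1 n 396
chocktop n 243 ctr [ 418.7 -345.4] yaw -7.0 size [39.2 18.8] z med/max 35.7 38.6
w1
rest open [ 501.1 -102.5] yaw -15.0 n 3508 score 2608
rest middle [519.9 269.3] yaw -19.4 n 3347 score 2522
rest long [ 591.7 -292.3] yaw 10.9 n 1072 score 580
rest spare [616.4  83.2] yaw 14.6 n 3255 score 2007
roller thin ctr [ 497.3 -101.6   31.9] yaw -15.2 len 130.1 n 1863
roller middle ctr [ 550.4 -300.1   36.1] yaw 12.1 len 30.8 n 546
roller thick ctr [513.4 250.8  37.6] yaw 15.2 len 68.2 n 1129
chocktop n 638 ctr [ 420.7 -342.8] yaw -6.5 size [39.4 22.8] z med/max 35.5 37.3
```

Emit:
{"fn": "move_arm", "kwargs": {"plan": [[[-0.6, 0.7, -3], -0.8, 0], [[0, 0, -3], 0, 0], [[0, 0, -3], 0, 0], [[0, 0, -3], 0, 0], [[0, 0, -3], 0, 0]]}}

```text
time_s: 5.9
ee_pos: [497.1, -101.0, 63.0]
ee_rot: [180.0, 0.0, 164.8]
force: [-0.0, -0.0, -0.8]
gripper_width: 91.2
gripper_force: 0.0
```

Emit:
{"fn": "move_arm", "kwargs": {"plan": [[[0, 0, -2], 0, 0], [[0, 0, -1.5], 0, 0], [[0, 0, 0], 0, 0], [[0, 0, 0], 0, 0]]}}

```text
time_s: 6.3
ee_pos: [497.3, -101.1, 29.2]
ee_rot: [180.0, 0.0, 164.8]
force: [-0.1, -0.1, 0.0]
gripper_width: 91.3
gripper_force: 0.0
```

Emit:
{"fn": "move_arm", "kwargs": {"plan": [[[0, 0, -1.4], 0, 0], [[0, 0, 0], 0, 0.5], [[0, 0, 0], 0, 1], [[0, 0, 0], 0, 1], [[0, 0, 0], 0, 1]], "squeeze": 15}}

```text
time_s: 6.8
ee_pos: [497.6, -101.1, 15.7]
ee_rot: [180.0, 0.1, 164.8]
force: [-0.4, -0.8, -0.3]
gripper_width: 61.9
gripper_force: 0.0
```

Emit:
{"fn": "move_arm", "kwargs": {"plan": [[[0, 0, 0], 0, 1], [[0, 0, 0], 0, 1], [[0, 0, 0], 0, 1], [[0, 0, 0], 0, 1]]}}

```text
time_s: 7.2
ee_pos: [497.0, -101.0, 15.0]
ee_rot: [180.0, -0.0, 164.8]
force: [-0.6, -0.7, -0.4]
gripper_width: 30.3
gripper_force: 0.0
```

Emit:
{"fn": "move_arm", "kwargs": {"plan": [[[0, 0, 0], 0, 1], [[0, 0, 0], 0, 1], [[0, 0, 0], 0, 1], [[0, 0, 1], 0, 1], [[0, 0, 2], 0, 1]]}}

```text
time_s: 7.7
ee_pos: [495.8, -100.3, 44.3]
ee_rot: [179.9, -0.2, 164.8]
force: [-0.0, 0.4, -0.8]
gripper_width: 23.4
gripper_force: 15.0
```

Emit:
{"fn": "move_arm", "kwargs": {"plan": [[[0, 0, 2.5], 0, 1], [[0, 0, 2.5], 0, 1], [[0, 0, 0], 0, 1]]}}

```text
time_s: 8.0
ee_pos: [499.6, -101.0, 98.5]
ee_rot: [179.9, 0.4, 164.8]
force: [0.8, -0.4, -1.0]
gripper_width: 23.4
gripper_force: 15.0
```

Emit:
{"fn": "move_arm", "kwargs": {"plan": [[[1.5, 2.3, 0], 3.8, 1], [[1.5, 2.3, 0], 3.8, 1], [[1.5, 2.3, 0], 3.8, 1], [[1.5, 2.3, 0], 3.8, 1], [[1.5, 2.3, 0], 3.8, 1]]}}

```text
time_s: 8.5
ee_pos: [571.9, 15.4, 94.1]
ee_rot: [179.9, -0.1, -176.1]
force: [0.7, 0.9, -0.6]
gripper_width: 23.8
gripper_force: 15.0
```

Emit:
{"fn": "move_arm", "kwargs": {"plan": [[[1.5, 2.3, 0], 3.8, 1], [[1.5, 2.3, 0], 3.8, 1], [[1.3, 2.4, 0], 4.1, 1], [[0, 0, 0], 0, 1], [[0, 0, -3], 0, 1]]}}

```text
time_s: 9.0
ee_pos: [617.8, 85.1, 67.4]
ee_rot: [-180.0, 0.4, -164.5]
force: [1.2, -0.5, -0.9]
gripper_width: 23.5
gripper_force: 15.0
```

Emit:
{"fn": "move_arm", "kwargs": {"plan": [[[0, 0, -2.5], 0, 1], [[0, 0, 0], 0, 1], [[0, 0, 0], 0, 1]]}}

```text
time_s: 9.3
ee_pos: [614.4, 83.7, 39.6]
ee_rot: [180.0, -0.1, -164.5]
force: [1.0, -0.5, -0.6]
gripper_width: 23.6
gripper_force: 15.0
```

Run:
```python
from f import *
s=env.state(); print(s['ee_pos'],s['ee_rot'])
p=env.grab_frame('side'); im=cv2.resize(p['frame'][120:250,260:420],None,fx=4,fy=4,interpolation=cv2.INTER_CUBIC); cv2.imwrite('pics/s1.png',im[:,:,::-1])
```

```text
[614.42792828  83.68029315  39.63601109] [ 1.79972126e+02 -9.06221141e-02 -1.64541860e+02]
```

View pics/s1.png

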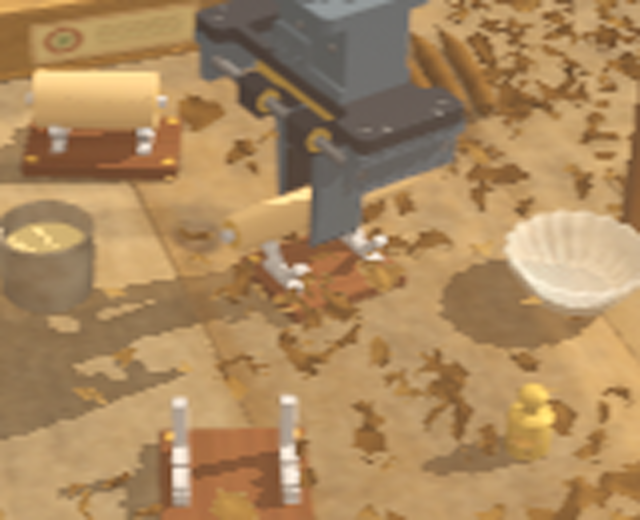

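Emit:
{"fn": "move_arm", "kwargs": {"plan": [[[0, 0, -1.5], 0, 1], [[0, 0, -0.9], 0, 1], [[0, 0, -0.2], 0, 1], [[0, 0, 0], 0, 1]]}}

```text
time_s: 9.75
ee_pos: [615.8, 83.3, 15.2]
ee_rot: [-179.9, 0.1, -164.5]
force: [-0.2, -3.6, 1.6]
gripper_width: 23.8
gripper_force: 15.0
```

Emit:
{"fn": "move_arm", "kwargs": {"plan": [[[0, 0, 0], 0, 0.7], [[0, 0, 0], 0, 0.6], [[0, 0, 0], 0, 0.4], [[0, 0, 0], 0, 0.2], [[0, 0, 1], 0, 0]]}}

```text
time_s: 10.25
ee_pos: [613.8, 84.0, 23.0]
ee_rot: [180.0, -0.2, -164.5]
force: [0.6, -0.1, -0.4]
gripper_width: 56.4
gripper_force: 0.0
```

Emit:
{"fn": "move_arm", "kwargs": {"plan": [[[0, 0, 3], 0, 0], [[0, 0, 4], 0, 0], [[0, 0, 4], 0, 0], [[0, 0, 0], 0, 0]]}}

```text
time_s: 10.65
ee_pos: [618.9, 84.6, 141.1]
ee_rot: [-179.9, 0.8, -164.5]
force: [0.5, -0.5, 1.3]
gripper_width: 88.5
gripper_force: 0.0
```

Emit:
{"fn": "move_arm", "kwargs": {"plan": [[[-1.1, 2.1, 0], -3.9, 0], [[-1.1, 2.1, 0], -3.9, 0], [[-1.1, 2.1, 0], -3.9, 0], [[-1.1, 2.1, 0], -3.9, 0], [[-1.1, 2.1, 0], -3.9, 0]]}}

```text
time_s: 11.15
ee_pos: [559.2, 189.7, 133.8]
ee_rot: [-180.0, -0.0, 175.8]
force: [0.6, -0.7, 1.0]
gripper_width: 91.2
gripper_force: 0.0
```

Emit:
{"fn": "move_arm", "kwargs": {"plan": [[[-1.1, 2.1, 0], -3.9, 0], [[-1.1, 2.1, 0], -3.9, 0], [[-1.1, 2.1, 0], -3.9, 0], [[-1.1, 1.8, 0], -3.5, 0], [[0, 0, 0], 0, 0]]}}

```text
time_s: 11.65
ee_pos: [514.5, 271.7, 133.8]
ee_rot: [180.0, -0.1, 160.9]
force: [0.6, -0.7, 0.1]
gripper_width: 91.0
gripper_force: 0.0
```

Run:
```python
from f import *
s=env.state(); print(s['ee_pos'],s['ee_rot'])
for c in ['wrist','scene','side']:
    C=cloud(env.grab_frame(c)); print(c)
    rest(C,'middle',518,268); roller(C,'thick',516,270,20,84,-.33)
    roller(C,'thin',615,84,12,132,.27)
    if c!='wrist': rest(C,'open',500,-102)
```

```text
[514.51658223 271.71307231 133.82022605] [ 1.79995860e+02 -6.40688854e-02  1.60945278e+02]
wrist
rest middle [520.  268.8] yaw -19.3 n 2973 score 2264
roller thick ctr [516.2 270.2  41.7] yaw -19.3 len 82.6 n 3367
roller thin ctr [640.8  98.2  22.1] yaw -33.1 len 17.8 n 103
scene
rest middle [520.4 267.9] yaw -20.4 n 516 score 351
roller thick ctr [516.7 270.2  41.6] yaw -19.6 len 83.1 n 423
roller thin ctr [617.2  82.6  30.1] yaw 13.7 len 131.1 n 354
rest open [ 501.9 -101.3] yaw -14.6 n 1135 score 819
side
rest middle [518.4 270.1] yaw -18.8 n 492 score 341
roller thick ctr [516.2 270.6  41.9] yaw -19.2 len 82.2 n 393
roller thin ctr [614.9  83.4  30.6] yaw 13.5 len 130.7 n 410
rest open [ 499.6 -101.1] yaw -15.1 n 1138 score 839
```

Emit:
{"fn": "move_arm", "kwargs": {"plan": [[[0, 0, -3], 0, 0.2], [[0, 0, -3], 0, 0.2], [[0, 0, -3], 0, 0.3], [[0, 0, -2.1], 0, 0.4], [[0, 0, 0], 0, 0.6]]}}

```text
time_s: 12.3
ee_pos: [514.4, 267.9, 20.0]
ee_rot: [-179.7, -0.3, 160.8]
force: [0.2, 0.6, -0.2]
gripper_width: 54.1
gripper_force: 0.0
```

Emit:
{"fn": "move_arm", "kwargs": {"plan": [[[0, 0, 0], 0, 1], [[0, 0, 0], 0, 1], [[0, 0, 0], 0, 1], [[0, 0, 0], 0, 1], [[0, 0, 0], 0, 1]]}}

```text
time_s: 12.8
ee_pos: [516.7, 269.2, 24.3]
ee_rot: [-180.0, 0.1, 160.8]
force: [1.2, -5.7, 3.2]
gripper_width: 39.7
gripper_force: 15.0
```

Emit:
{"fn": "move_arm", "kwargs": {"plan": [[[0, 0, 0], 0, 1], [[0, 0, 1.5], 0, 1], [[0, 0, 2], 0, 1], [[0, 0, 2.5], 0, 1], [[0, 0, 3], 0, 1]]}}

```text
time_s: 13.3
ee_pos: [515.7, 270.5, 113.9]
ee_rot: [179.9, -0.0, 160.8]
force: [-0.3, 0.5, -1.3]
gripper_width: 39.8
gripper_force: 15.0
```

Emit:
{"fn": "move_arm", "kwargs": {"plan": [[[-0.1, -2, 0], 0.3, 1], [[-0.1, -3.3, 0], 0.3, 1], [[-0.1, -3.3, 0], 0.3, 1], [[-0.1, -3.3, 0], 0.3, 1], [[-0.1, -3.3, 0], 0.3, 1]]}}

```text
time_s: 13.8
ee_pos: [511.4, 117.5, 113.8]
ee_rot: [179.9, 0.1, 162.3]
force: [-0.6, 0.5, -0.8]
gripper_width: 39.7
gripper_force: 15.0
```

Emit:
{"fn": "move_arm", "kwargs": {"plan": [[[-0.1, -3.3, 0], 0.3, 1], [[-0.1, -3.3, 0], 0.3, 1], [[-0.1, -3.3, 0], 0.3, 1], [[-0.1, -3.3, 0], 0.3, 1], [[-0.1, -3.3, 0], 0.3, 1]]}}

```text
time_s: 14.3
ee_pos: [506.6, -47.9, 113.8]
ee_rot: [179.9, 0.1, 163.8]
force: [0.2, -0.4, -0.8]
gripper_width: 39.6
gripper_force: 15.0
```

Emit:
{"fn": "move_arm", "kwargs": {"plan": [[[-0.2, -3.3, 0], 0.6, 1], [[-0.3, -2.2, 0], 0.6, 1], [[0, 0, 0], 0, 1], [[0, 0, -3], 0, 1], [[0, 0, 0], 0, 1]]}}

```text
time_s: 14.8
ee_pos: [498.9, -100.7, 80.9]
ee_rot: [180.0, -0.3, 165.0]
force: [-1.8, 1.0, -0.6]
gripper_width: 40.0
gripper_force: 15.0
```

Run:
```python
from f import *
s=env.state(); print(s['ee_pos'],s['ee_rot'])
for c in ['wrist','scene','side']:
    C=cloud(env.grab_frame(c)); print(c)
    rest(C,'open',500,-102)
    P=sel(C,500,-102,75); 
    k=P[:,2]>39; fitrect(P[k][None],500,-102,39,60,75,'stops')
```

```text
[ 498.90196681 -100.68816439   80.90032681] [179.95355471  -0.32292226 164.97767386]
wrist
rest open [ 500.8 -102.6] yaw -15.3 n 4271 score 2888
stops n 85 ctr [478.2 -66.4] yaw 32.5 size [9.5 6.1] z med/max 48.8 50.8
scene
rest open [ 501.9 -101.8] yaw -15.1 n 941 score 695
stops few 7
side
rest open [ 499.4 -102. ] yaw -15.4 n 1100 score 841
stops n 38 ctr [506.6 -76.2] yaw -16.5 size [63.9 10.8] z med/max 47.4 50.9
```

Emit:
{"fn": "move_arm", "kwargs": {"plan": [[[0, 0, -2.5], 0, 1], [[0, 0, -2], 0, 1], [[0, 0, -1], 0, 1], [[0, 0, -0.3], 0, 1], [[0, 0, 0], 0, 1]]}}

```text
time_s: 15.45
ee_pos: [501.6, -101.9, 25.5]
ee_rot: [180.0, 0.1, 165.0]
force: [-0.1, 0.7, -0.3]
gripper_width: 39.9
gripper_force: 15.0
```

Emit:
{"fn": "move_arm", "kwargs": {"plan": [[[0, 0, -0.2], 0, 1], [[0, 0, 0], 0, 1], [[0, 0, 0], 0, 1]]}}

```text
time_s: 15.75
ee_pos: [502.1, -102.2, 23.9]
ee_rot: [180.0, 0.2, 165.0]
force: [0.5, -0.2, 2.3]
gripper_width: 39.8
gripper_force: 15.0
```

Emit:
{"fn": "move_arm", "kwargs": {"plan": [[[0, 0, 0], 0, 0.52], [[0, 0, 0], 0, 0.48], [[0, 0, 0], 0, 0.4], [[0, 0, 0], 0, 0.2], [[0, 0, 0], 0, 0]]}}

```text
time_s: 16.25
ee_pos: [500.9, -102.0, 22.9]
ee_rot: [180.0, -0.0, 165.0]
force: [-0.8, 0.5, 0.5]
gripper_width: 67.7
gripper_force: 0.0
```

Emit:
{"fn": "move_arm", "kwargs": {"plan": [[[0, 0, 1], 0, 0], [[0, 0, 3], 0, 0], [[0, 0, 4], 0, 0], [[0, 0, 3], 0, 0], [[0, 0, 0], 0, 0]]}}

```text
time_s: 16.75
ee_pos: [504.0, -102.7, 138.0]
ee_rot: [180.0, 0.6, 165.0]
force: [0.9, 0.8, 0.7]
gripper_width: 91.4
gripper_force: 0.0
```

Run:
```python
from f import *
s=env.state(); print(s['ee_pos'],s['ee_rot'])
for c in ['wrist','scene','side']:
    C=cloud(env.grab_frame(c)); print(c)
    rest(C,'open',500,-102);roller(C,'thick',501,-102,20,84,-.27)
    if c!='wrist':roller(C,'middle',587,-292,16,108,.2)
```

```text
[ 504.04636534 -102.69096303  137.98317855] [179.97274429   0.58468792 165.00049427]
wrist
rest open [ 501.1 -102.5] yaw -15.1 n 4410 score 3000
roller thick ctr [ 501.1 -102.6   40.9] yaw -15.1 len 82.7 n 3295
scene
rest open [ 501.7 -101.3] yaw -14.2 n 761 score 464
roller thick ctr [ 500.6 -102.5   40.7] yaw -15.2 len 82.8 n 521
roller middle ctr [ 587.2 -292.8   35.7] yaw 11.2 len 108.2 n 613
side
rest open [ 499.6 -102.1] yaw -15.4 n 721 score 445
roller thick ctr [ 500.4 -101.8   41.3] yaw -15.5 len 83.0 n 711
roller middle ctr [ 586.1 -291.7   36.5] yaw 11.1 len 107.0 n 896
```

Emit:
{"fn": "move_arm", "kwargs": {"plan": [[[1.1, -2.4, 0], 3.3, 0], [[1.1, -2.4, 0], 3.3, 0], [[1.1, -2.4, 0], 3.3, 0], [[1.1, -2.4, 0], 3.3, 0], [[1.1, -2.4, 0], 3.3, 0]]}}

```text
time_s: 17.4
ee_pos: [555.3, -222.5, 130.9]
ee_rot: [179.9, -0.2, -178.4]
force: [-0.9, 0.6, 0.2]
gripper_width: 91.5
gripper_force: 0.0
```

Emit:
{"fn": "move_arm", "kwargs": {"plan": [[[1.1, -2.4, 0], 3.3, 0], [[1.1, -2.4, 0], 3.3, 0], [[0.9, -2.2, 0], 3, 0], [[0, 0, 0], 0, 0], [[0, 0, -2], 0, 0]]}}

```text
time_s: 17.9
ee_pos: [587.8, -292.6, 113.4]
ee_rot: [-179.9, 0.1, -169.0]
force: [-0.3, 0.3, -0.8]
gripper_width: 91.4
gripper_force: 0.0
```

Emit:
{"fn": "move_arm", "kwargs": {"plan": [[[0, 0, -3], 0, 0], [[0, 0, -3], 0, 0.1], [[0, 0, -2.5], 0, 0.2], [[0, 0, -1], 0, 0.4], [[0, 0, 0], 0, 0.5]]}}

```text
time_s: 18.4
ee_pos: [585.3, -290.6, 15.7]
ee_rot: [179.8, -0.2, -168.9]
force: [-0.9, -0.1, 0.1]
gripper_width: 62.1
gripper_force: 0.0
```

Emit:
{"fn": "move_arm", "kwargs": {"plan": [[[0, 0, 0], 0, 0.6], [[0, 0, 0], 0, 1], [[0, 0, 0], 0, 1], [[0, 0, 0], 0, 1], [[0, 0, 0], 0, 1]]}}

```text
time_s: 18.9
ee_pos: [588.0, -293.4, 19.3]
ee_rot: [-179.8, 0.1, -168.9]
force: [-0.5, -3.5, 3.1]
gripper_width: 31.9
gripper_force: 15.0
```

Emit:
{"fn": "move_arm", "kwargs": {"plan": [[[0, 0, 0], 0, 1], [[0, 0, 0], 0, 1]]}}

```text
time_s: 19.1
ee_pos: [588.0, -293.4, 19.2]
ee_rot: [-179.8, 0.1, -168.9]
force: [-0.5, -4.9, 6.0]
gripper_width: 31.6
gripper_force: 15.0
```

Emit:
{"fn": "move_arm", "kwargs": {"plan": [[[0, 0, 1.5], 0, 1], [[0, 0, 2.5], 0, 1], [[0, 0, 3], 0, 1], [[0, 0, 3], 0, 1], [[-0.4, 1.8, 0], -1.8, 1]]}}

```text
time_s: 19.6
ee_pos: [585.5, -275.6, 122.7]
ee_rot: [-179.8, 0.4, -170.8]
force: [-0.3, -0.2, -0.9]
gripper_width: 31.9
gripper_force: 15.0
```

Emit:
{"fn": "move_arm", "kwargs": {"plan": [[[-0.4, 3.4, 0], -1.8, 1], [[-0.4, 3.4, 0], -1.8, 1], [[-0.4, 3.4, 0], -1.8, 1], [[-0.4, 3.4, 0], -1.8, 1], [[-0.4, 3.4, 0], -1.8, 1]]}}

```text
time_s: 20.1
ee_pos: [561.6, -101.6, 117.9]
ee_rot: [179.9, -0.1, -179.8]
force: [0.3, 0.7, -1.6]
gripper_width: 31.7
gripper_force: 15.0
```

Emit:
{"fn": "move_arm", "kwargs": {"plan": [[[-0.4, 3.4, 0], -1.8, 1], [[-0.4, 3.4, 0], -1.8, 1], [[-0.4, 3.4, 0], -1.8, 1], [[-0.4, 3.4, 0], -1.8, 1], [[-0.4, 3.4, 0], -1.8, 1]]}}

```text
time_s: 20.6
ee_pos: [541.3, 68.0, 117.9]
ee_rot: [180.0, -0.2, 171.2]
force: [0.1, -0.7, -1.6]
gripper_width: 31.4
gripper_force: 15.0
```

Emit:
{"fn": "move_arm", "kwargs": {"plan": [[[-0.4, 3.4, 0], -1.8, 1], [[-0.4, 3.4, 0], -1.8, 1], [[-0.4, 3.4, 0], -1.8, 1], [[-0.4, 3.4, 0], -1.8, 1], [[-0.4, 3.4, 0], -1.8, 1]]}}

```text
time_s: 21.1
ee_pos: [521.2, 237.7, 117.9]
ee_rot: [-180.0, -0.2, 162.2]
force: [0.0, 0.7, -1.3]
gripper_width: 31.3
gripper_force: 15.0
```

Emit:
{"fn": "move_arm", "kwargs": {"plan": [[[-0.3, 3.3, 0], -1.6, 1], [[0, 0, 0], 0, 1], [[0, 0, -3], 0, 1], [[0, 0, -2], 0, 1], [[0, 0, 0], 0, 1]]}}

```text
time_s: 21.6
ee_pos: [516.9, 267.6, 65.2]
ee_rot: [-179.7, -0.4, 160.7]
force: [-0.7, -0.1, -1.8]
gripper_width: 31.9
gripper_force: 15.0
```

Run:
```python
from f import *
s=env.state(); print(s['ee_pos'],s['ee_rot'])
p=env.grab_frame('wrist'); C=cloud(p); save(p,'w2.png')
rest(C,'middle',518,268); roller(C,'middle',520,269,16,108,-.33,zmin=45)
for c in ['scene','side']:
    C=cloud(env.grab_frame(c)); roller(C,'middle',520,269,16,108,-.33,zmin=60); rest(C,'middle',518,268)
```

```text
[516.85305533 267.55214073  65.16296448] [-179.67479887   -0.36997574  160.69692322]
rest middle [520.1 268.8] yaw -19.4 n 2256 score 2004
roller middle ctr [492.1 271.2  72. ] yaw 920.5 len 50.8 n 129
roller middle ctr [504.7 257.5  59.2] yaw 1056.6 len 85.1 n 23
rest middle [520.7 269.2] yaw -20.1 n 703 score 550
roller middle ctr [513.3 256.6  58.1] yaw 1419.9 len 104.4 n 33
rest middle [518.  269.4] yaw -19.0 n 573 score 411
```

View pics/w2.png

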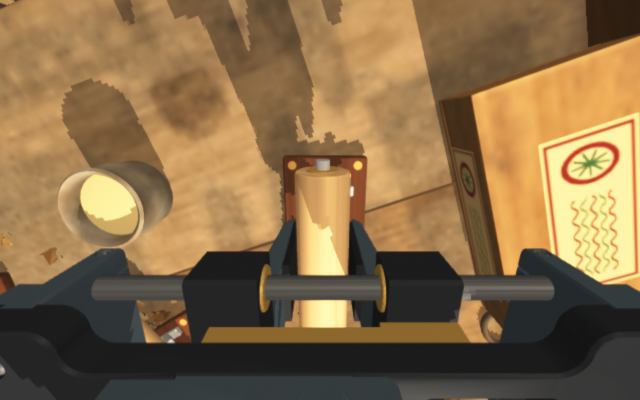

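Emit:
{"fn": "move_arm", "kwargs": {"plan": [[[0, 0, -2], 0, 1], [[0, 0, -1.7], 0, 1], [[0, 0, -0.8], 0, 1], [[0, 0, -0.4], 0, 1], [[0, 0, -0.1], 0, 1]]}}

```text
time_s: 22.25
ee_pos: [519.9, 268.5, 19.4]
ee_rot: [-180.0, -0.0, 160.7]
force: [-3.4, -4.0, 7.9]
gripper_width: 31.5
gripper_force: 15.0
```

Emit:
{"fn": "move_arm", "kwargs": {"plan": [[[0, 0, 0], 0, 1], [[0, 0, 0], 0, 0.62], [[0, 0, 0], 0, 0.55], [[0, 0, 0], 0, 0.4], [[0, 0, 0], 0, 0.2]]}}

```text
time_s: 22.75
ee_pos: [520.4, 269.3, 18.1]
ee_rot: [180.0, 0.0, 160.7]
force: [1.2, -0.5, 0.6]
gripper_width: 54.3
gripper_force: 0.0
```

Emit:
{"fn": "move_arm", "kwargs": {"plan": [[[0, 0, 1], 0, 0], [[0, 0, 3], 0, 0], [[0, 0, 4], 0, 0], [[0, 0, 3.5], 0, 0], [[0, 0, 0], 0, 0]]}}

```text
time_s: 23.25
ee_pos: [523.3, 270.7, 139.2]
ee_rot: [179.5, 0.5, 160.7]
force: [0.0, 0.3, -0.0]
gripper_width: 91.0
gripper_force: 0.0
```

Run:
```python
from f import *
s=env.state(); print(s['ee_pos'],s['ee_rot'])
for c in ['wrist','scene','side']:
    C=cloud(env.grab_frame(c)); print(c)
    rest(C,'middle',520,269);roller(C,'middle',520,269,16,108,-.33)
    if c!='wrist':roller(C,'thin',615,84,12,132,.24,22);rest(C,'long',590,-291)
```

```text
[523.29865214 270.71173897 139.20090785] [179.49759898   0.47895178 160.69978233]
wrist
rest middle [520.1 268.8] yaw -19.2 n 3270 score 2552
roller middle ctr [519.5 269.   35.9] yaw -19.2 len 106.2 n 3282
scene
rest middle [521.4 270.1] yaw -19.7 n 469 score 325
roller middle ctr [520.2 268.9  36.1] yaw -19.9 len 106.7 n 425
roller thin ctr [617.2  82.5  30.5] yaw 13.7 len 132.0 n 363
rest long [ 592.5 -291.2] yaw 11.4 n 1639 score 1235
side
rest middle [518.2 269.3] yaw -21.3 n 451 score 307
roller middle ctr [518.4 269.6  36.2] yaw -19.5 len 104.7 n 405
roller thin ctr [615.2  83.3  30.8] yaw 13.3 len 131.2 n 425
rest long [ 591.  -290.3] yaw 11.2 n 2129 score 1583
```

Emit:
{"fn": "move_arm", "kwargs": {"plan": [[[1.1, -2.1, 0], 3.7, 0], [[1.1, -2.1, 0], 3.7, 0], [[1.1, -2.1, 0], 3.7, 0], [[1.1, -2.1, 0], 3.7, 0], [[1.1, -2.1, 0], 3.7, 0]]}}

```text
time_s: 23.9
ee_pos: [574.3, 162.9, 131.1]
ee_rot: [-180.0, -0.2, 179.4]
force: [-0.1, -0.0, -0.2]
gripper_width: 91.2
gripper_force: 0.0
```

Emit:
{"fn": "move_arm", "kwargs": {"plan": [[[1.1, -2.1, 0], 3.7, 0], [[1.1, -2.1, 0], 3.7, 0], [[1.1, -2.1, 0], 3.7, 0], [[0.8, -1.8, 0], 3.3, 0], [[0, 0, -1], 0, 0]]}}

```text
time_s: 24.4
ee_pos: [617.0, 81.0, 122.2]
ee_rot: [-180.0, 0.0, -166.5]
force: [-0.8, -0.0, -0.4]
gripper_width: 91.2
gripper_force: 0.0
```

Emit:
{"fn": "move_arm", "kwargs": {"plan": [[[0, 0, -3], 0, 0.1], [[0, 0, -3], 0, 0.2], [[0, 0, -3], 0, 0.3], [[0, 0, -1.4], 0, 0.4], [[0, 0, -0.5], 0, 0.5]]}}

```text
time_s: 24.9
ee_pos: [614.0, 83.4, 11.3]
ee_rot: [179.9, -0.3, -166.4]
force: [0.3, -0.4, -0.2]
gripper_width: 54.0
gripper_force: 0.0
```

Emit:
{"fn": "move_arm", "kwargs": {"plan": [[[0, 0, 0], 0, 0.7], [[0, 0, 0], 0, 1], [[0, 0, 0], 0, 1], [[0, 0, 0], 0, 1], [[0, 0, 0], 0, 1]]}}

```text
time_s: 25.4
ee_pos: [617.3, 81.8, 15.4]
ee_rot: [-179.9, 0.2, -166.4]
force: [1.0, -5.1, 3.1]
gripper_width: 23.7
gripper_force: 15.0
```

Emit:
{"fn": "move_arm", "kwargs": {"plan": [[[0, 0, 0], 0, 1], [[0, 0, 0], 0, 1], [[0, 0, 0], 0, 1]]}}

```text
time_s: 25.7
ee_pos: [617.3, 81.7, 15.4]
ee_rot: [-179.9, 0.2, -166.4]
force: [0.6, -5.0, 2.7]
gripper_width: 23.8
gripper_force: 15.0
```

Emit:
{"fn": "move_arm", "kwargs": {"plan": [[[0, 0, 1.5], 0, 1], [[0, 0, 2.5], 0, 1], [[0, 0, 3], 0, 1], [[0, 0, 3], 0, 1], [[-0.2, -2, 0], -0.2, 1]]}}

```text
time_s: 26.2
ee_pos: [617.2, 65.2, 119.2]
ee_rot: [180.0, 0.6, -166.5]
force: [0.3, -1.6, -0.8]
gripper_width: 24.0
gripper_force: 15.0
```

Emit:
{"fn": "move_arm", "kwargs": {"plan": [[[-0.2, -3.3, 0], -0.2, 1], [[-0.2, -3.3, 0], -0.2, 1], [[-0.2, -3.3, 0], -0.2, 1], [[-0.2, -3.3, 0], -0.2, 1], [[-0.2, -3.3, 0], -0.2, 1]]}}

```text
time_s: 26.7
ee_pos: [603.7, -102.9, 114.4]
ee_rot: [180.0, 0.0, -167.6]
force: [0.2, -0.1, -1.1]
gripper_width: 23.5
gripper_force: 15.0
```

Emit:
{"fn": "move_arm", "kwargs": {"plan": [[[-0.2, -3.3, 0], -0.2, 1], [[-0.2, -3.3, 0], -0.2, 1], [[-0.2, -3.3, 0], -0.2, 1], [[-0.2, -3.3, 0], -0.2, 1], [[-0.2, -3.3, 0], -0.2, 1]]}}

```text
time_s: 27.2
ee_pos: [593.8, -268.0, 114.3]
ee_rot: [180.0, 0.0, -168.6]
force: [0.7, 0.3, -0.6]
gripper_width: 23.7
gripper_force: 15.0
```

Emit:
{"fn": "move_arm", "kwargs": {"plan": [[[-0.2, -2.4, 0], -0.3, 1], [[0, 0, 0], 0, 1], [[0, 0, -3], 0, 1], [[0, 0, -2], 0, 1], [[0, 0, 0], 0, 1]]}}

```text
time_s: 27.7
ee_pos: [589.9, -288.8, 61.0]
ee_rot: [179.7, -0.3, -168.9]
force: [0.1, 0.1, -2.1]
gripper_width: 23.5
gripper_force: 15.0
```

Run:
```python
from f import *
s=env.state(); print(s['ee_pos'],s['ee_rot'])
p=env.grab_frame('wrist'); C=cloud(p); save(p,'w3.png')
rest(C,'long',591,-291); fitrect(C,560,-298,70,100,45,'thin')
P=sel(C,560,-298,60); 
for c in ['scene','side']:
    C=cloud(env.grab_frame(c)); rest(C,'long',591,-291)
```

```text
[ 589.90005194 -288.83764877   61.01681718] [ 179.70322563   -0.29198454 -168.89152492]
rest long [ 591.7 -291.8] yaw 11.2 n 5948 score 3443
thin n 6208 ctr [ 561.5 -296.2] yaw 24.5 size [75.6 40.4] z med/max 86.5 97.0
rest long [ 592.4 -291.4] yaw 11.1 n 1201 score 832
rest long [ 590.8 -290.4] yaw 11.3 n 1831 score 1479
```

View pics/w3.png

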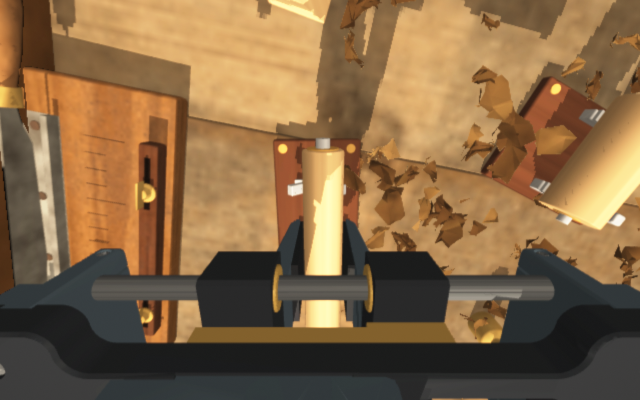

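Emit:
{"fn": "move_arm", "kwargs": {"plan": [[[0, 0, -2], 0, 1], [[0, 0, -1.7], 0, 1], [[0, 0, -0.8], 0, 1], [[0, 0, -0.4], 0, 1], [[0, 0, -0.1], 0, 1]]}}

```text
time_s: 28.35
ee_pos: [593.1, -292.1, 15.7]
ee_rot: [-179.8, 0.1, -168.9]
force: [-1.9, -2.0, 5.5]
gripper_width: 23.8
gripper_force: 15.0
```

Emit:
{"fn": "move_arm", "kwargs": {"plan": [[[0, 0, 0], 0, 1], [[0, 0, 0], 0, 0.7], [[0, 0, 0], 0, 0.6], [[0, 0, 0], 0, 0.4], [[0, 0, 0], 0, 0.2]]}}

```text
time_s: 28.85
ee_pos: [591.9, -290.6, 13.7]
ee_rot: [180.0, -0.0, -168.9]
force: [0.5, -0.3, 0.2]
gripper_width: 48.3
gripper_force: 0.0
```

Emit:
{"fn": "move_arm", "kwargs": {"plan": [[[0, 0, 1], 0, 0], [[0, 0, 3], 0, 0], [[0, 0, 4], 0, 0], [[0, 0, 4], 0, 0], [[0, 0, 0], 0, 0]]}}

```text
time_s: 29.35
ee_pos: [595.5, -292.7, 141.5]
ee_rot: [-179.5, 0.6, -168.9]
force: [0.9, 0.0, 0.8]
gripper_width: 88.5
gripper_force: 0.0
```

Run:
```python
from f import *
s=env.state(); print(s['ee_pos'],s['ee_rot'])
for c in ['wrist','scene','side']:
    p=env.grab_frame(c); C=cloud(p); print(c)
    rest(C,'long',590,-291); roller(C,'thin',591,-291,12,132,.2,22)
    for z0,z1,n in [(30,50,'top'),(4,45,'all')]: fitrect(C,420,-335,z0,z1,45,n)
    for r in env.landmark_of(p,'chock')[:1]: print(r['score'],r['point'],atz(p,r['point'],0).round(1))
    if c=='scene':
        cv2.imwrite('pics/c1.png',cv2.resize(p['frame'][290:370,320:430],None,fx=6,fy=6)[:,:,::-1])
```

```text
[ 595.52677074 -292.7178725   141.54960044] [-179.52941643    0.60759782 -168.89175496]
wrist
rest long [ 591.9 -291.6] yaw 11.4 n 5670 score 3920
roller thin ctr [ 592.8 -291.6   30.2] yaw 11.3 len 129.9 n 2870
top n 531 ctr [ 432.7 -344.5] yaw -4.5 size [16.6 22.3] z med/max 35.2 37.2
all n 1777 ctr [ 430.2 -323.9] yaw 10.5 size [30.5 65.3] z med/max 19.5 36.7
0.6 [336.8, 19.7] [ 426.4 -312.1    0. ]
scene
rest long [ 591.9 -291.3] yaw 11.3 n 1237 score 824
roller thin ctr [ 592.4 -291.8   30.1] yaw 11.2 len 131.2 n 557
top n 200 ctr [ 419.8 -343.6] yaw -7.5 size [39.9 22.1] z med/max 34.8 38.7
all n 460 ctr [ 421.2 -323.3] yaw -5.5 size [41.1 63.8] z med/max 26.7 37.9
0.96 [364.0, 323.4] [ 421.9 -304.5    0. ]
side
rest long [ 590.5 -290.3] yaw 11.2 n 1518 score 967
roller thin ctr [ 591.4 -290.6   30.7] yaw 11.2 len 131.2 n 813
top n 244 ctr [ 419.  -345.2] yaw -7.5 size [39.3 19.3] z med/max 35.9 38.1
all n 546 ctr [ 420.9 -323.3] yaw -6.0 size [39.7 64.1] z med/max 26.5 37.8
0.58 [311.9, 326.8] [ 423.1 -310.1   -0. ]
```

View pics/c1.png

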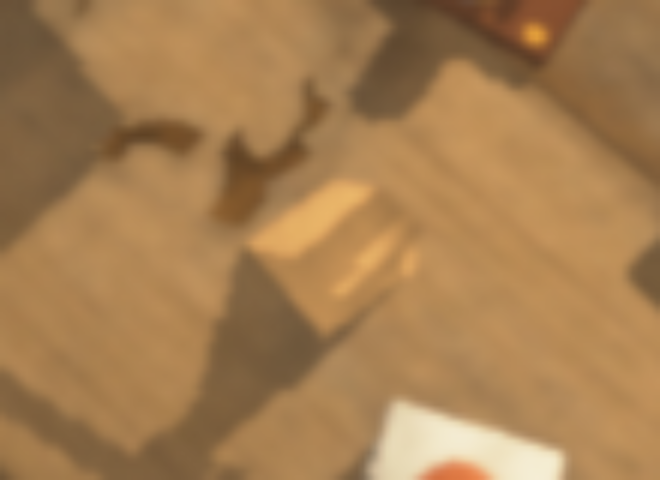

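Emit:
{"fn": "move_arm", "kwargs": {"plan": [[[-1.3, -0.4, 0], -8.3, 0], [[-1.3, -0.4, 0], -8.3, 0], [[-1.3, -0.4, 0], -8.3, 0], [[-1.3, -0.4, 0], -8.3, 0], [[-1.3, -0.4, 0], -8.3, 0]]}}

```text
time_s: 30.15
ee_pos: [525.9, -310.8, 132.6]
ee_rot: [180.0, -0.2, 149.3]
force: [0.7, -1.0, 0.3]
gripper_width: 91.1
gripper_force: 0.0
```

Emit:
{"fn": "move_arm", "kwargs": {"plan": [[[-1.3, -0.4, 0], -8.3, 0], [[-1.3, -0.4, 0], -8.3, 0], [[-1.3, -0.4, 0], -8.3, 0], [[-1.3, -0.4, 0], -8.3, 0], [[-1.3, -0.4, 0], -8.3, 0]]}}

```text
time_s: 30.65
ee_pos: [460.9, -330.7, 132.7]
ee_rot: [-179.9, -0.1, 107.8]
force: [-0.1, 0.2, 0.9]
gripper_width: 91.0
gripper_force: 0.0
```

Emit:
{"fn": "move_arm", "kwargs": {"plan": [[[-1.3, -0.4, 0], -8.3, 0], [[-1.3, -0.4, 0], -8.3, 0], [[-1.3, -0.4, 0], -8.3, 0], [[-0.3, -0.2, 0], -0.2, 0], [[0, 0, 0], 0, 0]]}}

```text
time_s: 31.15
ee_pos: [419.6, -345.0, 133.3]
ee_rot: [-180.0, -0.0, 83.1]
force: [0.1, 0.6, -0.6]
gripper_width: 90.8
gripper_force: 0.0
```

```bash
cat >> f.py <<'E'
def chock(C,x,y,yaw,z0=0.,top=True):
    # fit heightfield: plate/bench z0, toe y=0, slope to y=-24, top z0+36 to y=-42
    P=sel(C,x,y,55); P=P[P[:,2]>z0-5]
    def f(t):
        c,s=np.cos(t[2]),np.sin(t[2]); d=P[:,:2]-t[:2]; u=d[:,0]*c+d[:,1]*s; v=-d[:,0]*s+d[:,1]*c
        sm=lambda a:1/(1+np.exp(-a/.7))
        h=np.clip(-v*1.5,0,36)*sm(20-abs(u))*sm(v+42)
        return np.minimum(np.abs(P[:,2]-z0-h),6)
    r=DE(lambda t:f(t).sum(),[(x-15,x+15),(y-20,y+20),(yaw-.25,yaw+.25)],seed=2,tol=1e-6,maxiter=150)
    print('chock toe',r.x[:2].round(1),'yaw',np.degrees(r.x[2]).round(1),'res',(r.fun/len(P)).round(2),'n',len(P))
E
python3 - <<'E'
from f import *
s=env.state(); print(s['ee_pos'],s['ee_rot'],s['qpos'].round(0))
for c in ['wrist','scene','side']:
    p=env.grab_frame(c); C=cloud(p); print(c); chock(C,424,-311,-.12)
    if c=='wrist': save(p,'w4.png')
E
```

```text
[ 419.63908891 -345.0332018   133.34842088] [-1.79952614e+02 -4.30642195e-02  8.31171437e+01] [-41.  19. 101.   0.  60. -34.]
wrist
chock toe [ 424.8 -311.7] yaw -7.2 res 1.25 n 7818
scene
chock toe [ 425.9 -313.2] yaw -9.8 res 2.15 n 1371
side
chock toe [ 423.8 -312.4] yaw -7.0 res 2.01 n 2293
```

View pics/w4.png

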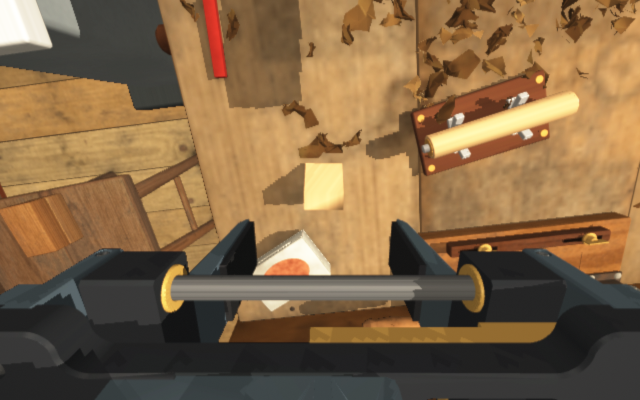

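Run:
```python
from f import *
a=np.radians(-7.2)
for c in ['wrist','scene','side']:
    P=sel(cloud(env.grab_frame(c)),420,-345,110); d=P[:,:2]-[420.3,-345.5]
    u=d[:,0]*np.cos(a)+d[:,1]*np.sin(a); v=-d[:,0]*np.sin(a)+d[:,1]*np.cos(a)
    k=(P[:,2]>6)&((abs(u)>25)|(v<-14))&(v<20)
    k2=k&(abs(u)<60); print(c,k2.sum(), 'max v',np.percentile(v[k2],99).round(1) if k2.sum() else '', [(lo,np.percentile(v[k&(u>lo)&(u<lo+15)],98).round(0)) for lo in range(-60,60,15) if (k&(u>lo)&(u<lo+15)).sum()>3])
```

```text
wrist 1813 max v -47.0 [(-60, np.float64(-61.0)), (-45, np.float64(-51.0)), (-30, np.float64(-46.0)), (-15, np.float64(-59.0)), (0, np.float64(-80.0))]
scene 694 max v -51.2 [(-60, np.float64(-61.0)), (-45, np.float64(-54.0)), (-30, np.float64(-50.0)), (-15, np.float64(-66.0)), (0, np.float64(-87.0))]
side 956 max v -51.5 [(-60, np.float64(-63.0)), (-45, np.float64(-53.0)), (-30, np.float64(-50.0)), (-15, np.float64(-67.0)), (0, np.float64(-83.0))]
```

Emit:
{"fn": "move_arm", "kwargs": {"plan": [[[0, -0.1, -3], 0, 0.1], [[0, 0, -3], 0, 0.2], [[0, 0, -3], 0, 0.2], [[0, 0, -2], 0, 0.3], [[0, 0, -1], 0, 0.3]]}}

```text
time_s: 31.95
ee_pos: [419.4, -345.1, 12.1]
ee_rot: [-179.9, -0.1, 83.0]
force: [0.0, 0.6, 1.0]
gripper_width: 64.2
gripper_force: 0.0
```

Emit:
{"fn": "move_arm", "kwargs": {"plan": [[[0, 0, -0.6], 0, 0.4], [[0, 0, 0], 0, 0.5], [[0, 0, 0], 0, 1], [[0, 0, 0], 0, 1], [[0, 0, 0], 0, 1]]}}

```text
time_s: 32.45
ee_pos: [420.6, -346.5, 8.9]
ee_rot: [179.9, 0.1, 83.0]
force: [0.4, 0.4, 2.7]
gripper_width: 39.4
gripper_force: 15.0
```

Emit:
{"fn": "move_arm", "kwargs": {"plan": [[[0, 0, 0], 0, 1], [[0, 0, 0], 0, 1], [[0, 0, 0], 0, 1]]}}

```text
time_s: 32.75
ee_pos: [420.6, -346.5, 9.0]
ee_rot: [179.9, 0.1, 83.0]
force: [0.0, -0.6, 6.2]
gripper_width: 40.1
gripper_force: 15.0
```

Emit:
{"fn": "move_arm", "kwargs": {"plan": [[[0, 0, 1], 0, 1], [[0, 0, 2], 0, 1], [[0, 0, 2.5], 0, 1], [[0, 0, 1.5], 0, 1], [[0.9, 1.6, 0], -1.2, 1]]}}

```text
time_s: 33.25
ee_pos: [429.8, -332.1, 80.8]
ee_rot: [179.7, 0.2, 81.7]
force: [-0.0, 0.4, -1.5]
gripper_width: 39.9
gripper_force: 15.0
```

Emit:
{"fn": "move_arm", "kwargs": {"plan": [[[0.9, 2.8, 0], -1.2, 1], [[0.9, 2.8, 0], -1.2, 1], [[0.9, 2.8, 0], -1.2, 1], [[0.9, 2.8, 0], -1.2, 1], [[0.9, 2.8, 0], -1.2, 1]]}}

```text
time_s: 33.75
ee_pos: [474.0, -188.8, 78.3]
ee_rot: [-180.0, 0.0, 75.7]
force: [0.3, 0.6, -0.8]
gripper_width: 40.2
gripper_force: 15.0
```

Emit:
{"fn": "move_arm", "kwargs": {"plan": [[[1, 2.8, 0], -1, 1], [[0, 0, -2.5], 0, 1], [[0, 0, 0], 0, 1], [[0, 0, 0], 0, 1]]}}

```text
time_s: 34.15
ee_pos: [483.5, -162.0, 53.1]
ee_rot: [-179.9, 0.0, 74.8]
force: [-0.5, 0.1, 0.0]
gripper_width: 39.8
gripper_force: 15.0
```

Run:
```python
from f import *
s=env.state(); print(s['ee_pos'],s['ee_rot'])
p=env.grab_frame('wrist'); C=cloud(p); save(p,'w5.png')
rest(C,'open',501,-102); roller(C,'thick',501,-102,20,84,-.27)
# chock z0: top - 36
P=sel(C,484,-160,30); print('top z',np.percentile(P[:,2],[50,90,97]))
for c in ['scene','side']:
    C=cloud(env.grab_frame(c)); rest(C,'open',501,-102); roller(C,'thick',501,-102,20,84,-.27)
```

```text
[ 483.52859946 -161.99371402   53.055631  ] [-1.79926131e+02  4.72556048e-04  7.47999402e+01]
rest open [ 501.4 -102.4] yaw -15.2 n 8446 score 5877
roller thick ctr [ 502.1 -102.9   41. ] yaw -15.0 len 81.9 n 8122
top z [63.58819442 72.91676753 74.31955977]
rest open [ 502.1 -100.7] yaw -14.9 n 323 score 125
roller thick ctr [ 507.7 -104.3   42.5] yaw -14.7 len 54.7 n 25
rest open [ 499.5 -103.4] yaw -15.8 n 468 score 198
roller thick ctr [ 500.2 -101.5   41.5] yaw -14.8 len 83.4 n 285
```

View pics/w5.png

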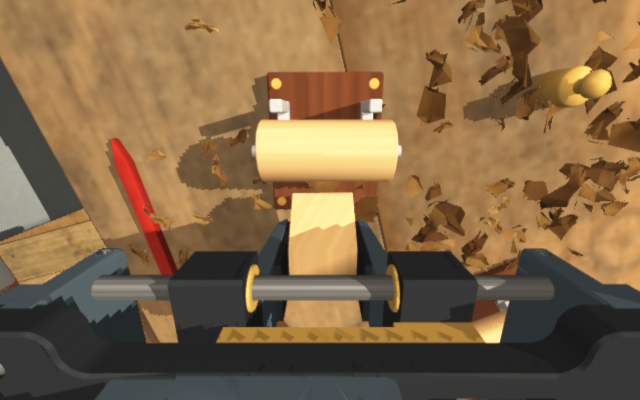

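Emit:
{"fn": "move_arm", "kwargs": {"plan": [[[0.1, 0, -1.5], 0, 1], [[0, 0, -1.2], 0, 1], [[0, 0, -0.5], 0, 1], [[0, 0, -0.2], 0, 1], [[0, 0, 0], 0, 1]]}}

```text
time_s: 34.8
ee_pos: [485.0, -162.2, 19.1]
ee_rot: [180.0, 0.0, 74.8]
force: [0.2, 0.5, 0.1]
gripper_width: 39.9
gripper_force: 15.0
```

Emit:
{"fn": "move_arm", "kwargs": {"plan": [[[0, 0, -0.1], 0, 1], [[0, 0, 0], 0, 1], [[0, 0, 0], 0, 1]]}}

```text
time_s: 35.1
ee_pos: [485.3, -162.2, 18.8]
ee_rot: [179.9, 0.0, 74.8]
force: [-1.3, -0.4, 6.1]
gripper_width: 39.4
gripper_force: 15.0
```

Run:
```python
from f import *
s=env.state(); print(s['ee_pos'],s['ee_rot'],s['force'])
p=env.grab_frame('wrist'); C=cloud(p)
a=np.radians(-15.2); P=sel(C,500,-110,80); d=P[:,:2]-[501,-102.3]
u=d[:,0]*np.cos(a)+d[:,1]*np.sin(a); v=-d[:,0]*np.sin(a)+d[:,1]*np.cos(a)
k=(abs(u)<14)&(v>-60)&(v<-18)
for lo in range(-60,-18,3):
    m=k&(v>=lo)&(v<lo+3)
    if m.sum()>5: print(lo+1.5,np.percentile(P[m,2],[10,50,90]).round(1),m.sum())
m=k&(P[:,2]>17)&(P[:,2]<40)&(v<-25)&(v>-50); c=np.polyfit(P[m,2],v[m],1); print('toe v',np.polyval(c,10),'slope',c[0])
m=(P[:,2]>20)&(v<-30)&(v>-60)&(abs(u)<22); print('u range',np.percentile(u[m],[2,98]))
```

```text
[ 485.32759122 -162.22321581   18.84599358] [1.79937907e+02 1.44197054e-02 7.48075286e+01] [-1.26420927 -0.38038598  6.08755294]
-58.5 [45.1 45.8 46.4] 211
-55.5 [45.1 45.7 46.4] 222
-52.5 [44.6 45.6 46.4] 253
-49.5 [40.9 42.9 44.8] 378
-46.5 [36.8 38.7 40.6] 351
-43.5 [32.7 34.7 36.6] 328
-40.5 [28.6 30.6 32.8] 316
-37.5 [24.4 26.4 28.5] 308
-34.5 [20.5 22.2 24.2] 285
-31.5 [16.8 18.4 20.2] 251
-28.5 [15.6 17.3 18.9] 96
-19.5 [47.7 48.5 49.4] 54
toe v -25.186586783591093 slope -0.7441656735164255
u range [-21.10017932  20.97968366]
```

Emit:
{"fn": "move_arm", "kwargs": {"plan": [[[0.13, 0.48, 0.05], 0, 1], [[0.13, 0.48, 0], 0, 1], [[0.13, 0.48, 0], 0, 1], [[0.13, 0.48, 0], 0, 1], [[0.05, 0.19, 0], 0, 1]]}}

```text
time_s: 35.65
ee_pos: [491.3, -140.6, 18.9]
ee_rot: [179.9, 0.0, 74.9]
force: [-0.7, -2.3, 5.5]
gripper_width: 40.0
gripper_force: 15.0
```

Emit:
{"fn": "move_arm", "kwargs": {"plan": [[[0, 0, 0], 0, 1], [[0, 0, 0], 0, 1], [[0, 0, 0], 0, 1]]}}

```text
time_s: 35.95
ee_pos: [491.3, -140.5, 18.9]
ee_rot: [179.9, -0.0, 74.8]
force: [-0.0, -0.4, 5.4]
gripper_width: 39.9
gripper_force: 15.0
```

```bash
cat > g.py <<'E'
from f import *
def gap(cn):
    p=env.grab_frame(cn); C=cloud(p)
    a=np.radians(-15.2); P=sel(C,500,-110,80); d=P[:,:2]-[501,-102.3]
    u=d[:,0]*np.cos(a)+d[:,1]*np.sin(a); v=-d[:,0]*np.sin(a)+d[:,1]*np.cos(a)
    m=(abs(u)<15)&(P[:,2]>27)&(P[:,2]<43)&(v<-15)&(v>-32)&(abs(v+6+(P[:,2]-10)/1.5)<5)
    print(cn,'toe v',np.median(v[m]+(P[m,2]-10)/1.5).round(2),m.sum())
    roller(C,'thick',501,-102,20,84,-.27,30); return p
E
python3 - <<'E'
from g import *
s=env.state(); print(s['ee_pos'],s['ee_rot'],s['force'])
p=gap('wrist');gap('side')
cv2.imwrite('pics/w6.png',cv2.resize(p['frame'][60:300,200:460],None,fx=2.4,fy=2.4,interpolation=cv2.INTER_CUBIC)[:,:,::-1])
E
```

```text
[ 491.33868641 -140.50609291   18.89629289] [ 1.79931880e+02 -1.76924384e-02  7.48093952e+01] [-0.03974916 -0.37497031  5.36917874]
wrist toe v -4.9 476
roller thick ctr [ 501.9 -103.1   41.1] yaw -15.1 len 81.8 n 12158
side toe v -1.28 4
roller thick ctr [ 494.6 -120.6   34.6] yaw -43.2 len 74.1 n 209
```

View pics/w6.png

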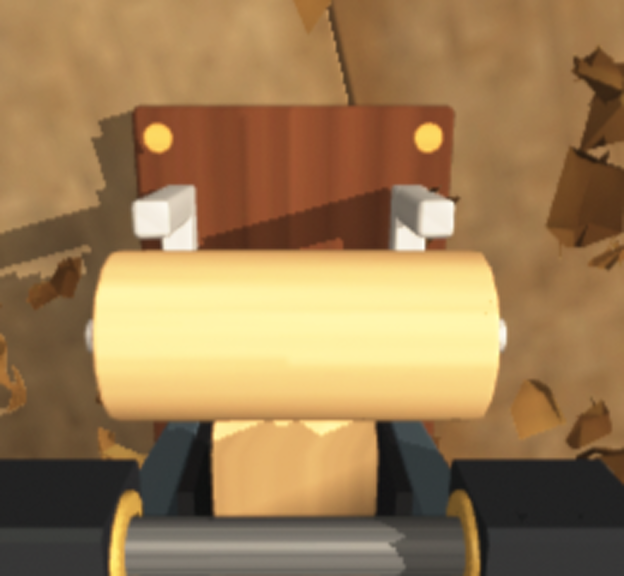

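Emit:
{"fn": "move_arm", "kwargs": {"plan": [[[0.01, 0.05, 0.05], 0, 1], [[0.01, 0.05, 0], 0, 1], [[0, 0, 0], 0, 1]]}}

```text
time_s: 36.35
ee_pos: [491.0, -139.7, 18.9]
ee_rot: [180.0, -0.0, 74.8]
force: [-0.5, -0.4, 1.9]
gripper_width: 39.9
gripper_force: 15.3
```

Run:
```python
from g import *
s=env.state(); print(s['ee_pos'],s['force'])
p=gap('wrist')
```

```text
[ 490.9996607  -139.66585091   18.90461676] [-0.49522114 -0.40582217  1.8754264 ]
wrist toe v -4.29 421
roller thick ctr [ 501.9 -102.9   41.1] yaw -15.1 len 81.7 n 12185
```

Emit:
{"fn": "move_arm", "kwargs": {"plan": [[[0.01, 0.05, 0], 0, 1], [[0, 0, 0], 0, 1], [[0, 0, 0], 0, 0.52], [[0, 0, 0], 0, 0.45], [[0, 0, 0], 0, 0.3]]}}

```text
time_s: 36.9
ee_pos: [490.8, -139.2, 18.7]
ee_rot: [-180.0, -0.0, 74.8]
force: [0.6, -0.7, 0.4]
gripper_width: 55.7
gripper_force: 0.2
```

Emit:
{"fn": "move_arm", "kwargs": {"plan": [[[0, 0, 0], 0, 0.1], [[0, 0, 0], 0, 0], [[0, 0, 1], 0, 0], [[0, 0, 3], 0, 0], [[-0.5, -2, 3], 0, 0]]}}

```text
time_s: 37.4
ee_pos: [485.8, -158.0, 89.9]
ee_rot: [-179.9, -0.1, 74.9]
force: [-0.1, -0.7, -0.8]
gripper_width: 91.2
gripper_force: 0.0
```

Emit:
{"fn": "move_arm", "kwargs": {"plan": [[[-0.5, -2, 4], 0, 0], [[-0.5, -2, 4], 0, 0], [[0, -2, 2], 0, 0], [[0, 0, 0], 0, 0], [[0, 0, 0], 0, 0]]}}

```text
time_s: 37.9
ee_pos: [475.6, -219.0, 189.0]
ee_rot: [-180.0, -0.0, 74.7]
force: [-1.0, -0.7, -1.3]
gripper_width: 91.2
gripper_force: 0.0
```

Run:
```python
from g import *
s=env.state(); print(s['ee_pos'],s['force'],s['gripper_width'],s['time_s'])
p=gap('wrist'); C=cloud(p); chock(C,498,-107,-.26,10.)
save(p,'w7.png')
for c in ['scene','side']:
    q=gap(c); C=cloud(q); roller(C,'middle',520,269,16,108,-.33); roller(C,'thin',592,-291,12,132,.2,22)
    for n in ('paste_pot','brass_weight'):
        for r in env.search_frame(q,n)[:1]: print(n,r['point'],round(r['score'],2))
```

```text
[ 475.57989151 -219.01670117  189.02913677] [-0.96878477 -0.65838515 -1.32178635] 91.23098602195869 37.9
wrist toe v -3.97 169
roller thick ctr [ 502.2 -103.    40.9] yaw -15.1 len 82.3 n 3503
chock toe [ 501.  -106.9] yaw -17.0 res 3.98 n 6893
scene toe v -3.46 13
roller thick ctr [ 489.2 -111.6   40.5] yaw -50.3 len 88.5 n 268
roller middle ctr [520.4 269.1  36. ] yaw -19.1 len 107.0 n 424
roller thin ctr [ 592.2 -292.    30. ] yaw 11.1 len 130.5 n 556
paste_pot [254.3, 204.5] 0.76
side toe v nan 0
roller thick ctr [ 500.2 -101.9   41.5] yaw -15.0 len 82.9 n 649
roller middle ctr [504.9 274.   36.2] yaw -19.0 len 78.1 n 141
roller thin ctr [ 591.5 -290.6   30.8] yaw 11.1 len 131.1 n 811
paste_pot [269.5, 184.3] 0.96
brass_weight [391.4, 224.5] 0.68
  return _methods._mean(a, axis=axis, dtype=dtype,
  ret = ret.dtype.type(ret / rcount)
```

View pics/w7.png

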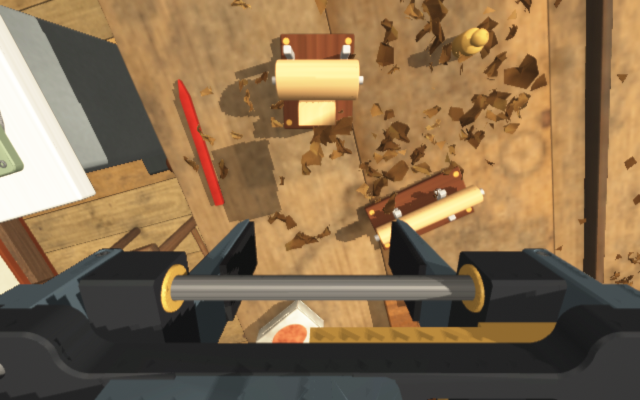

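The picture shows the thick roller at (317,80), with the chock upright against it and centred at (317,112). The thin roller lies in the long rest at about (430,212), and nothing else has moved. I'm handing in the job.

```bash
python3 -c "
from workcell import env
print(env.job_done())"
```

```text
the job is handed in; nothing more can be done
None
```

The job is handed in at about 38 s on the robot's clock: each roller measured within about 1–2 mm of centre in its own rest, the chock stands mid-side within about 1 mm of the thick roller, the pot and weight were not touched, and the gripper is open and clear; no verdict was returned.

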